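# Hold the counter bin open with its pedal and ease the lid shut

### The job

Press the pedal of the small steel bin all the way down with a fingertip, so that its lid swings fully open, and keep it open for a good three seconds while the customer drops a torn seal in. Then let the pedal rise slowly under your finger all the way, so that the lid comes down gently and shut without slamming, and take your hand away. Work only the pedal: keep off the lid, leave the bin standing where it is, not shoved, tipped or lifted, and do not disturb the bottle, can, tumbler and card terminal around it.

Things in the scene. Friction and masses are not known exactly. Their poses are not given: they have to be found in the camera images.
- bin: Small round pedal bin of brushed steel with a black base, loose on the counter: 176 mm across, upright wall to 230 mm, lid top 257 mm high, about 2.2 kg in all. Origin: centre of its underside, at counter height. Its own -x axis points to the front, where the pedal sticks out; +x to the rear, where the lid is hinged; z up. It stands upright, turned about z.
- pedal_pad (a point): Centre of the top of the pedal's tread, a dark plate with a ribbed rubber pad, 52 mm front to back, 66 mm wide, sticking out of a slot at the foot of the bin's front. At rest 146 mm in front of the bin's axis (58 mm clear of the lid's outline) and 57 mm above the counter; moves with the pedal. A hand coming straight down here needs to be slim towards the bin, or lean back away from it.
- pedal (a joint): Angle of the pedal lever, rad: 0 at rest (up), about 0.28 fully down, where a stud under the tread meets the counter and the pad's centre is 15 mm above it (41 mm of travel, almost straight down). About 4 to 9 N starts it down, less as the lid rises. It presses up on the finger all the while and returns by the lid's weight alone.
- lid (a joint): Angle of the lid about its rear hinge, rad: 0 shut, about 1.2 fully open. A rod links it rigidly to the pedal: lid angle = 4.29 x pedal angle, about 29 rad of lid per metre of travel of the pad. No soft-close damper, no catch: let go, the lid falls and slams, even from a few mm of pedal travel.
- tread: The pedal's tread plate with its rubber pad. It slopes 0.14 rad (outer edge high) at rest, 0.14 rad the other way when fully down. Its origin lies on the lever's axle, on the bin's axis 30 mm above the counter, not on the plate (use pedal_pad).
- lid_shell: The round domed steel lid, 176 mm across and 25 mm high. Origin: centre of its underside, 232 mm above the counter when shut. Opening, it swings up and to the rear.
- bottle: Amber glass bottle, 68 mm across, 240 mm high, standing beside the bin. Origin: centre of its underside.
- tallcan: Aluminium drinks can, 66 mm across, 165 mm high, standing beside the bin. Origin: centre of its underside.
- tumbler: Clear glass tumbler, 72 mm across the rim, 85 mm high, standing near the pedal, by the front of the bin on one side. Origin: centre of its underside.
- terminal: Black card terminal lying flat, 160 by 78 mm, 28 mm high, ahead of the bin on the other side of the pedal. Origin: centre of its underside, x along its length.
Not all that is in view belongs to the job. There is more than one size of the tumbler; the job needs the smaller. Of the things that look like the tallcan, take the one that is nearest to the robot's base at the start.

How it is judged (in metres and radians):
On the way, in this order (a step that is already met when the one before it is completed fails the run):
1. the pedal is pressed down and the lid held fully open (above 1.05 rad) for 2 s with the fingers on the tread (value of joint lid above 1.05 rad and contact force between the fingers and tread above 0.3 N), for 2 s.
2. the lid is down and shut (below 0.04 rad) (value of joint lid below 0.04 rad), for 0.2 s.
At the end, for the whole second after the job is handed in: The lid is shut (below 0.04 rad) and the pedal up (below 0.02 rad), the bin stands upright and still within 20 mm of where it was, and the bottle, can, tumbler and card terminal stand within 15 mm of where they were (value of joint lid below 0.04 rad and value of joint pedal below 0.02 rad and angle between bin's own z axis and vertical below 0.03 rad and linear speed of bin below 0.02 m/s and distance of bin from where it was at the start of the episode below 0.02 m and distance of each of bottle, tallcan, tumbler, terminal from where it was at the start of the episode below 0.015 m and angle between each of bottle, tallcan, tumbler, terminal's own z axis and vertical below 0.1 rad); the robot touches nothing.
It fails at once if the lid slams: it falls faster than 2 rad/s (about 70 mm/s at the pedal) through the lower two thirds of its swing (value of joint lid below 0.8 rad and velocity of joint lid below -2 rad/s).
It fails at once if the lid is touched by the robot (contact force between any of the fingers, the arm and lid_shell above 1 N).
It fails at once if the bin is shoved over 25 mm, lifted over 15 mm or tipped over 0.12 rad (distance of bin from where it was at the start of the episode above 0.025 m or height (world z) of bin above 0.015 m or angle between bin's own z axis and vertical above 0.12 rad).
It fails at once if the bottle, can, tumbler or card terminal is lifted, knocked over or pushed more than 20 mm (distance of any of bottle, tallcan, tumbler, terminal from where it was at the start of the episode above 0.02 m or angle between any of bottle, tallcan, tumbler, terminal's own z axis and vertical above 0.3 rad).
It also fails if it takes over 58 s, if anything falls off the work surface, if the arm or the gripper's body presses on something with over 40 N, if the wrist force passes 120 N, or if a joint passes its speed limit or range.

### The arm

A 6-joint arm with a two-finger parallel gripper is mounted at the origin on the work surface. World frame = base frame: x ahead of the robot, y to its left, z up, the work surface at z = 0. Lengths are in mm, angles in rad, forces in N, time in s.
With the tool pointing down it reaches from about 275 to 1000 mm from the base axis. Payload 8.4 kg.
Tool frame: the origin (TCP) lies midway between the tips of the shut fingers; the grasp point (between the pads) lies 19 mm behind it; z points along the fingers, y is the direction in which the jaws open and shut (so a half turn about z gives the same grasp; the last joint's range is limited). The gripper opens to 85 mm and grips with 20 to 120 N. Pads are 22 mm wide; open, the fingers measure 114 mm over their backs; the gripper's body (76 mm by 85 mm) begins 54 mm behind the grasp point. The pads swing forward as they close: fully open they stand 13 mm farther back than shut.
Start: joints at [1.318, 0.353, 1.633, -0, 1.155, -0.002], TCP at [155.11, 605.449, 231.281] pointing down, gripper open.
Joint ranges: [-2.63, 2.63], [-0.92, 2.1], [0.06, 2.66], [-1.3, 4.44], [0, 2.69], [-3.02, 3.02]. Speed limits (rad/s): [2.22, 2.22, 2.79, 3.14, 3.14, 3.14].

### API

Orientations are given as [roll, pitch, yaw] about the fixed x, y, z axes, in that order (R = Rz(yaw) Ry(pitch) Rx(roll)).
In Python, from rig import r gives the robot as it stands. The module is installed in compiled form; this text tells all that it offers.
- The arm moves only by the tool drive_tool, never from a script. Its argument "moves" is a list of rows, each a list of 3 entries, a list of its own where there are three numbers: the closure, from 0 (fully open) to 1 (shut), then the shift along the tool's x, y, z in cm, then the turn about the tool's z in degrees. In form: [[claw, [dx, dy, dz], roll], ...]. A call has 1 to 12 rows; each row is the pose to reach, as a shift and turn from the pose measured when the call began, along the tool's axes at that moment; what a row does not reach only later rows make up. A row lasts 1/8 s, in which the tool goes at most 62.5 mm and 10.7 degrees, less where a joint would pass 70% of its speed; a pose out of reach is approached as far as the arm can. A call with a gripper value outside its range is refused whole. The fingers move at their own pace and stop on an object; "grip_force" is the grip in N (left out, the last holds). Time passes only in rows, so rows that repeat a pose let the fingers close. It gives the time, the measured TCP pose, the force and the opening at its end, in the units of the state.
- r.sense(): the state, without advancing time (a new reading comes with each control period).
- r.grab_frame(name): name is "scene" or "top" or "wrist"; returns a dict with "color" (400x640x3 uint8, red, green, blue), "fx", "fy", "cx", "cy" (pixels), "D" ([k1, k2, p1, p2, k3] as OpenCV has them; the pictures are not rectified), "pose" (4x4, takes a point from camera to world coordinates); the wrist camera has in their place "hand_eye" (4x4, takes a point from camera to tool coordinates, whose origin is the TCP and whose axes are the flange's). Camera axes: x right, y up, looking along -z (the intrinsics and any distortion apply to the point x, -y, -z); pixel columns grow to the right and rows downward; lengths in mm; the calibration is good to about 2 mm. A picture is of the moment at which its call begins: read the wrist's pose just before it. There is no depth.
- r.sign_off(): hands the job in, once; it reports no verdict.
Trained networks look in the newest picture that a camera, given by its name, has taken for a name from the list of things; names that differ only in an ending like _2 or _b are one class to them, and where a whole thing is asked for, a point or a joint stands for the part that bears it (a point fixed in the world has none). Each returns a list of dicts, best first, with "score" (0 to 1); they miss things now and then, are a little off and sometimes report something else, mostly with a low value. They report only what shows in the picture. A call takes as long as a camera call. They do not tell look-alikes from the thing itself.
- r.outline_of(thing, camera): "mask" (400x640 bool, what is visible of it) and "at" ([column, row] in pixels, amid what is visible of it).
- r.spot_point(thing, camera): "at" ([column, row] in pixels: a listed point, or the origin of a listed thing).
The state is a dict: "clock": time; "qpos": joint angles; "qvel": joint speeds; "joint_efforts": joint torques, N m; "eef_pos": TCP position; "tcp_rot": TCP orientation; "contact_force": force on the tool from outside, world axes, zero at the start; "wrist_torque": the same for the moment, N m; "opening": opening from 0.0 (shut) to 1.0 (fully open).
Only numpy, scipy, OpenCV 4.12 (cv2) and the standard library are available. Lean on these libraries where they do the work, as an engineer would, in place of code of your own. Each camera call takes 0.05 s, during which the arm holds its last target.

## Working session

There is one attempt and no reset: what is moved stays moved. The work goes in short steps, Python scripts to look and compute and a tool call to move; the robot and the scene stay as the last step left them, time stands still between calls to the robot, and variables do not carry over. Pictures are saved under pics/ and viewed, and the job is handed in when it is done.

Besides the shell and the picture viewer there is one more tool, called after "Emit:" by a JSON object that holds its "name" and its "arguments", one argument or row to a line. drive_tool: Moves the arm, as the interface text tells. Its arguments: {"type":"object","properties":{"moves":{"type":"array"},"grip_force":{"type":"number"}},"required":["moves"]}

```bash
mkdir -p pics
cat > h.py <<'E'
import numpy as np, cv2
from rig import r
def ray(f,px,T=None):
    K=np.array([[f['fx'],0,f['cx']],[0,f['fy'],f['cy']],[0,0,1.]])
    u=cv2.undistortPoints(np.array([[px]],float),K,np.array(f['D'],float))[0,0]
    T=np.array(f['pose']) if T is None else T
    d=T[:3,:3]@np.array([u[0],-u[1],-1.]); return T[:3,3],d/np.linalg.norm(d)
def atz(f,px,z,T=None):
    o,d=ray(f,px,T); return o+d*(z-o[2])/d[2]
def proj(f,P,T=None):
    K=np.array([[f['fx'],0,f['cx']],[0,f['fy'],f['cy']],[0,0,1.]])
    T=np.array(f['pose']) if T is None else T
    c=(np.array(P,float)-T[:3,3])@T[:3,:3]; c=c*[1,-1,-1]
    return cv2.projectPoints(c,np.zeros(3),np.zeros(3),K,np.array(f['D'],float))[0][:,0]
E
python3 - <<'E'
from h import *
s=r.sense(); print({k:np.round(v,3).tolist() for k,v in s.items()})
for n in ['scene','top','wrist']:
    f=r.grab_frame(n); cv2.imwrite(f'pics/{n}0.png',f['color'][:,:,::-1])
    if 'pose' in f: print(n,np.round(f['pose'],2).tolist())
    else: print(np.round(f['hand_eye'],3).tolist())
for n in ['scene','top']:
    f=r.grab_frame(n)
    for t,z in [('bin',0),('pedal_pad',57),('lid_shell',232),('bottle',0),('tallcan',0),('tumbler',0),('terminal',0)]:
        for d in r.spot_point(t,n): print(n,t,round(d['score'],2),np.round(d['at'],1),np.round(atz(f,d['at'],z),1))
E
```

```text
{'clock': 0.0, 'qpos': [1.318, 0.354, 1.634, -0.0, 1.155, -0.002], 'qvel': [-0.001, 0.001, -0.0, -0.0, -0.001, -0.001], 'joint_efforts': [0.0, -60.526, -34.207, 0.0, 0.01, -0.0], 'eef_pos': [154.981, 604.98, 230.55], 'tcp_rot': [-3.14, -0.0, 2.891], 'contact_force': [0.328, 0.644, 0.973], 'wrist_torque': [-0.017, 0.007, -0.012], 'opening': 0.998}
scene [[0.64, -0.73, 0.25, 795.19], [0.77, 0.61, -0.2, -98.88], [-0.0, 0.32, 0.95, 935.91], [0.0, 0.0, 0.0, 1.0]]
top [[-0.0, 0.98, -0.21, 450.16], [-1.0, -0.0, 0.0, 59.39], [0.0, 0.21, 0.98, 985.02], [0.0, 0.0, 0.0, 1.0]]
[[0.0, 0.952, 0.306, 78.436], [1.0, 0.0, -0.0, 0.488], [-0.0, 0.306, -0.952, -142.825], [0.0, 0.0, 0.0, 1.0]]
scene bin 0.73 [277.4 328.1] [ 726.1 -148.5    0. ]
scene pedal_pad 0.92 [264.3 256.7] [595.7 -75.   57. ]
scene lid_shell 0.93 [334.4 236.8] [685.8  36.  232. ]
scene bottle 0.83 [371.7 198.7] [636. 210.   0.]
scene tallcan 0.93 [391.1 160. ] [591.9 315.6   0. ]
scene tallcan 0.69 [330.5 182.3] [540.9 161.4   0. ]
scene tumbler 0.92 [277.7 330.5] [ 730.5 -151.1    0. ]
scene tumbler 0.63 [206.9 306.3] [ 589.7 -241.3    0. ]
scene terminal 0.73 [249.5 198.5] [448.2 -14.8   0. ]
scene terminal 0.57 [339.6 234.9] [654.1  92.6   0. ]
top pedal_pad 0.62 [393.7 222.9] [590.4 -83.6  57. ]
top lid_shell 0.66 [338.1 156.9] [685.1  40.  232. ]
top bottle 0.56 [265.6 210.2] [629.6 202.6   0. ]
top tallcan 0.86 [285.  249.7] [538.5 156.2   0. ]
top tallcan 0.58 [214.  225.6] [594.  320.4   0. ]
top tumbler 0.78 [459.9 224.7] [ 594.2 -245.     0. ]
top tumbler 0.62 [417.1 167.1] [ 731.9 -152.5    0. ]
top terminal 0.67 [361.3 287.1] [454.8 -15.2   0. ]
top terminal 0.66 [261.8 207.6] [635.8 211.5   0. ]
```

View pics/scene0.png

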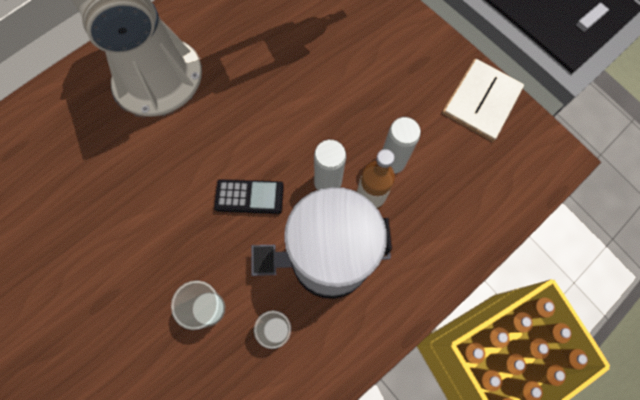

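View pics/top0.png

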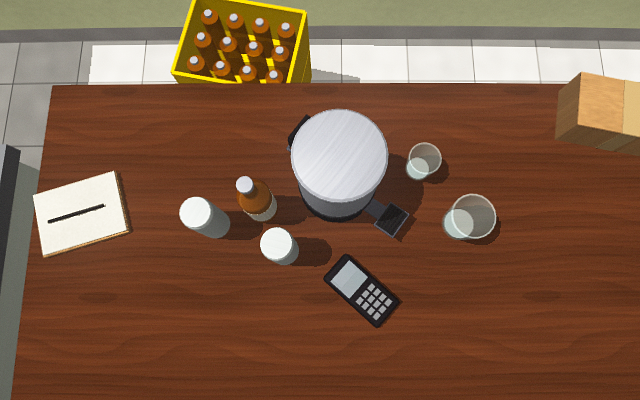

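The scene view shows the bin lid at (334,237), the pedal at (264,260), the small tumbler at (272,330), the terminal at (250,196) and the near can at (330,165). The top view agrees, with the pedal at (392,219). From both, the bin axis is about (686,38) and the pad about (593,-79), 149 mm apart, which fits the stated 146 mm. I'll lift first, then traverse with the fingers shut and tool x turned away from the bin.

Emit:
{"name": "drive_tool", "arguments": {
  "moves": [
    [1,[0,0,-5],0],
    [1,[0,0,-10],0],
    [1,[-3,-3,-14],-4],
    [1,[-7,-6.5,-14],-8],
    [1,[-11,-10.5,-14],-13],
    [1,[-15,-14,-14],-18],
    [1,[-19,-18,-14],-22],
    [1,[-23,-22,-14],-26],
    [1,[-27,-25.5,-14],-31],
    [1,[-31,-29.5,-14],-35],
    [1,[-34,-32.5,-14],-39],
    [1,[-35.5,-33.5,-14],-40]
  ]
}}

```text
clock: 2.45
eef_pos: [416.7, 190.8, 371.5]
tcp_rot: [-3.141, 0.001, -2.695]
contact_force: [0.3, 1.1, 0.4]
opening: 0.001
```

Run:
```python
from h import *
s=r.sense(); print({k:np.round(s[k],3).tolist() for k in ['clock','qpos','eef_pos','tcp_rot','contact_force','opening']})
yaw=s['tcp_rot'][2]; d=np.array([587,-85])-np.array(s['eef_pos'])[:2]
x=np.array([np.cos(yaw),np.sin(yaw)]);y=np.array([np.sin(yaw),-np.cos(yaw)])
print(d@x,d@y,np.degrees(yaw))
```

```text
{'clock': 2.45, 'qpos': [0.426, -0.03, 1.784, -0.0, 1.387, -1.591], 'eef_pos': [416.679, 190.828, 371.511], 'tcp_rot': [-3.141, 0.001, -2.695], 'contact_force': [0.296, 1.057, 0.408], 'opening': 0.001}
-34.55328574399996 -322.3294343996314 -154.42381433500384
```

Emit:
{"name": "drive_tool", "arguments": {
  "moves": [
    [1,[-0.5,-4,0],-4],
    [1,[-1,-8.5,0],-8],
    [1,[-1.5,-13,0],-12],
    [1,[-2,-17.5,0],-16],
    [1,[-2.5,-22,0],-20],
    [1,[-3,-26.5,0],-23],
    [1,[-3.3,-30,0],-26],
    [1,[-3.5,-32.2,0],-26],
    [1,[-3.5,-32.2,0],-26],
    [1,[-3.5,-32.2,0],-26]
  ]
}}

```text
clock: 3.7
eef_pos: [586.8, -83.7, 371.6]
tcp_rot: [3.142, 0.0, -2.242]
contact_force: [-0.4, 0.3, -0.6]
opening: 0.001
```

```bash
cat > look.py <<'E'
from h import *
import sys
from scipy.spatial.transform import Rotation as R
n=sys.argv[1]
s=r.sense(); print({k:np.round(s[k],3).tolist() for k in ['clock','qpos','eef_pos','tcp_rot','contact_force']})
for c in ['wrist','scene','top']:
    s=r.sense(); f=r.grab_frame(c); cv2.imwrite(f'pics/{c}{n}.png',f['color'][:,:,::-1])
    if c=='wrist':
        T=np.eye(4);T[:3,:3]=R.from_euler('xyz',s['tcp_rot']).as_matrix();T[:3,3]=s['eef_pos'];T=T@np.array(f['hand_eye'])
    else: T=np.array(f['pose'])
    for t,z in [('pedal_pad',57),('lid_shell',232),('tumbler',0),('terminal',0)]:
        for d in r.spot_point(t,c): print(c,t,round(d['score'],2),np.round(d['at'],1),np.round(atz(f,d['at'],z,T),1))
    for d in r.outline_of('lid_shell',c)[:1]:
        m=d['mask']; ys,xs=np.nonzero(m); print('lid',c,xs.min(),xs.max(),ys.min(),ys.max())
E
python3 look.py 1
```

```text
{'clock': 3.7, 'qpos': [-0.144, 0.202, 1.528, 0.0, 1.411, -2.615], 'eef_pos': [586.801, -83.728, 371.637], 'tcp_rot': [3.142, 0.0, -2.242], 'contact_force': [-0.436, 0.316, -0.626]}
wrist pedal_pad 0.77 [308.9 163. ] [600.3 -80.6  57. ]
wrist lid_shell 0.64 [314.  323.5] [685.7  39.7 232. ]
wrist tumbler 0.72 [249.5  74.6] [ 593.4 -238.7    0. ]
wrist tumbler 0.69 [225.5 170. ] [ 727.8 -152.     0. ]
wrist terminal 0.65 [406.5 128.9] [446.8 -16.8   0. ]
wrist terminal 0.64 [391.1 286.3] [635.  216.4   0. ]
lid wrist 244 382 258 358
scene pedal_pad 0.69 [262.6 258.6] [596.6 -80.4  57. ]
scene pedal_pad 0.43 [276.3 327.3] [ 727.6 -146.2   57. ]
scene lid_shell 0.62 [336.4 238.4] [690.2  36.8 232. ]
scene tumbler 0.94 [276.3 328.4] [ 725.  -150.7    0. ]
scene tumbler 0.72 [208.4 308.9] [ 596.5 -242.     0. ]
scene terminal 0.9 [247.9 200.1] [449.  -20.2   0. ]
lid scene 314 345 140 189
top pedal_pad 0.69 [392.8 220.2] [596.3 -81.9  57. ]
top lid_shell 0.62 [338.6 158.8] [681.5  39.1 232. ]
top tumbler 0.71 [418.1 167.3] [ 731.4 -154.8    0. ]
top terminal 0.59 [358.2 289.6] [449.3  -8.2   0. ]
lid top 291 388 108 202
```

View pics/wrist1.png

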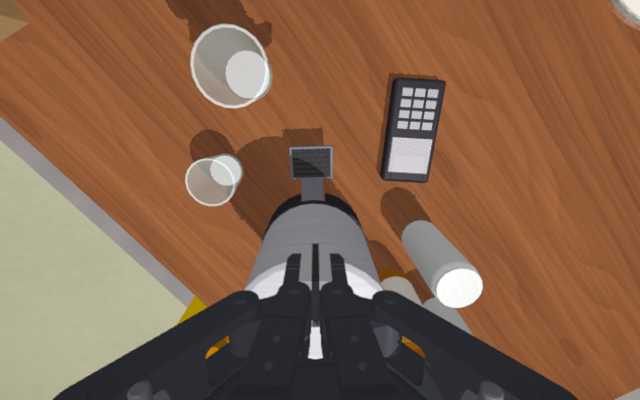

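View pics/top1.png

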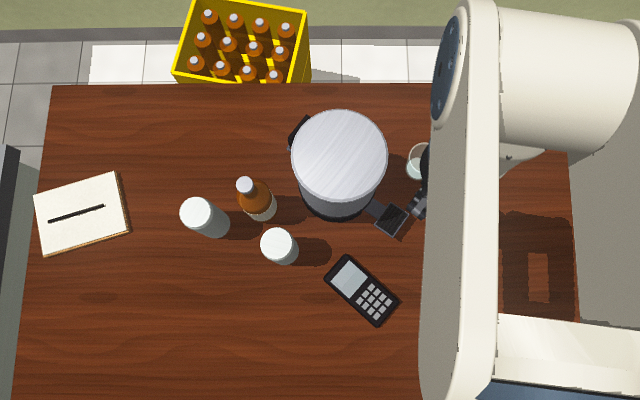

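View pics/scene1.png

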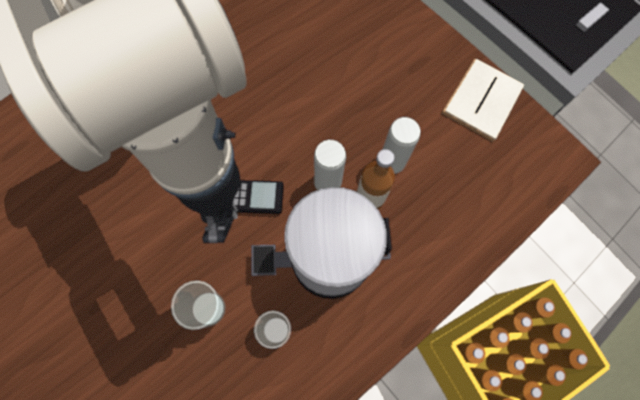

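The wrist view shows the pad at (311,162), straight in line with the bin front and clear of the terminal at (413,130) and the small tumbler at (213,180). The pad estimates average about (596,-81). I'll come down to just above it, about 8 mm outward of its centre.

Emit:
{"name": "drive_tool", "arguments": {
  "moves": [
    [1,[0,-0.6,3],-2],
    [1,[0,-0.6,7],-2],
    [1,[0,-0.6,11],-2],
    [1,[0,-0.6,15],-2],
    [1,[0,-0.6,19],-2],
    [1,[0,-0.6,23],-2],
    [1,[0,-0.6,26],-2],
    [1,[0,-0.6,28],-2],
    [1,[0,-0.6,29],-2],
    [1,[0,-0.6,29],-2],
    [1,[0,-0.6,29],-2]
  ]
}}

```text
clock: 5.98
eef_pos: [592.7, -88.5, 82.5]
tcp_rot: [-3.14, 0.001, -2.207]
contact_force: [0.6, -0.1, 0.1]
opening: -0.002
```

```bash
python3 look.py 2 | grep -v tumbler
python3 - <<'E'
import cv2
a=cv2.imread('pics/scene2.png')[180:340,160:360]; b=cv2.imread('pics/top2.png')[130:290,300:500]
cv2.imwrite('pics/crop2.png',cv2.resize(cv2.hconcat([a,b]),(800,320),interpolation=2))
E
```

```text
{'clock': 5.975, 'qpos': [-0.151, 0.488, 1.805, -0.0, 0.847, -2.656], 'eef_pos': [592.743, -88.464, 82.536], 'tcp_rot': [-3.14, 0.001, -2.207], 'contact_force': [0.588, -0.069, 0.095]}
wrist pedal_pad 0.59 [316.1 254.2] [598.8 -78.8  57. ]
wrist lid_shell 0.2 [134.3 241.1] [ 540.7 -151.3  232. ]
wrist terminal 0.77 [531. 175.] [447.6 -12.3   0. ]
scene pedal_pad 0.76 [265.  258.1] [599.  -75.7  57. ]
scene lid_shell 0.71 [337.3 238.1] [690.8  38.3 232. ]
lid scene 285 386 188 287
top pedal_pad 0.5 [394.1 222. ] [592.4 -84.6  57. ]
top lid_shell 0.66 [338.9 157. ] [684.9  38.6 232. ]
top terminal 0.81 [360.4 289.2] [450.2 -13.1   0. ]
lid top 290 388 108 202
```

View pics/crop2.png

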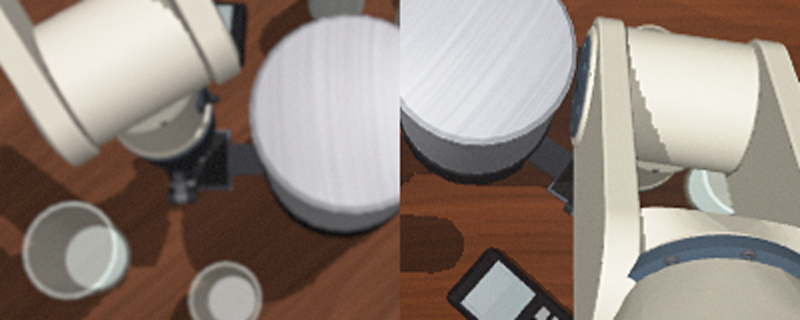

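View pics/wrist2.png

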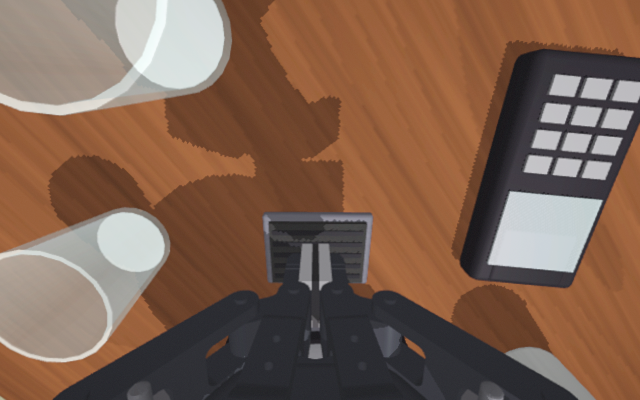

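Run:
```python
from h import *
from scipy.spatial.transform import Rotation as R
s=r.sense(); f=r.grab_frame('wrist')
T0=np.eye(4);T0[:3,:3]=R.from_euler('xyz',s['tcp_rot']).as_matrix();T0[:3,3]=s['eef_pos'];T=T0@np.array(f['hand_eye'])
for px in [(266,213),(372,213),(318,213)]:
    P=atz(f,px,60,T); print(np.round(P,1), np.round(T0[:3,:3].T@(P-T0[:3,3]),1))
print(proj(f,[s['eef_pos']],T))
```

```text
[ 604.4 -118.7   60. ] [ 17.1 -28.   21.6]
[555.4 -82.6  60. ] [17.1 32.9 21.6]
[ 580.4 -101.    60. ] [17.1  1.9 21.6]
[[314.70867248 257.99599293]]
```

The outer edge of the pad is 17 mm ahead of the TCP, so the fingertip is about 9 mm outward of the pad centre and 2 mm off sideways. That's a good place to press. I'll start slowly.

Emit:
{"name": "drive_tool", "arguments": {
  "moves": [
    [1,[0,0.2,0.8],0],
    [1,[0,0.2,1.5],0],
    [1,[0,0.2,1.9],0],
    [1,[0,0.2,2.2],0],
    [1,[0,0.2,2.5],0],
    [1,[0,0.2,2.7],0],
    [1,[0,0.2,2.9],0],
    [1,[0,0.2,3.1],0],
    [1,[0,0.2,3.3],0],
    [1,[0,0.2,3.5],0],
    [1,[0,0.2,3.7],0],
    [1,[0,0.2,3.9],0]
  ]
}}

```text
clock: 8.43
eef_pos: [590.3, -87.8, 43.0]
tcp_rot: [-3.141, -0.001, -2.206]
contact_force: [-3.2, -4.0, 6.4]
opening: 0.001
```

```bash
python3 look.py 3 | grep -v tumbler
python3 - <<'E'
import cv2
a=cv2.imread('pics/scene3.png')[180:340,160:400]; b=cv2.imread('pics/top3.png')[90:250,260:460]
cv2.imwrite('pics/crop3.png',cv2.resize(cv2.hconcat([a,b]),(800,290),interpolation=2))
E
```

```text
{'clock': 8.425, 'qpos': [-0.15, 0.543, 1.826, -0.001, 0.773, -2.655], 'eef_pos': [590.269, -87.755, 42.994], 'tcp_rot': [-3.141, -0.001, -2.206], 'contact_force': [-3.24, -3.978, 6.353]}
wrist terminal 0.97 [569.5 189.9] [447.2 -12.9   0. ]
scene lid_shell 0.82 [343.  231.2] [687.8  54.1 232. ]
lid scene 292 389 180 283
top pedal_pad 0.51 [391.5 222.1] [592.2 -78.9  57. ]
top pedal_pad 0.38 [286.5 247.5] [538.1 147.4  57. ]
top lid_shell 0.56 [337.5 147.5] [703.  41. 232.]
top terminal 0.61 [359.3 290.9] [446.5 -10.6   0. ]
lid top 288 385 102 191
```

View pics/crop3.png

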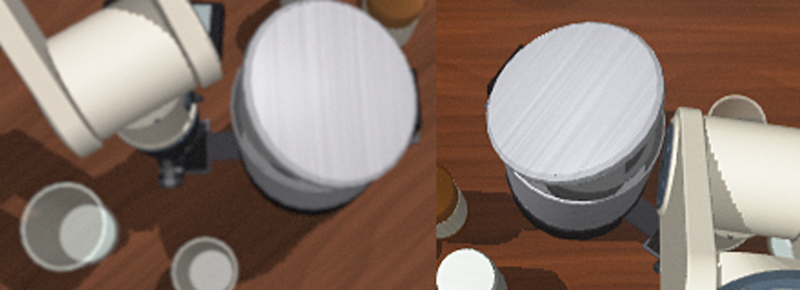

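The lid is lifting and contact is about 6 N up. I'll carry on down.

Emit:
{"name": "drive_tool", "arguments": {
  "moves": [
    [1,[0.1,0,0.2],0],
    [1,[0.1,0,0.5],0],
    [1,[0.1,0,0.8],0],
    [1,[0.1,0,1.1],0],
    [1,[0.1,0,1.4],0],
    [1,[0.1,0,1.7],0],
    [1,[0.1,0,1.9],0],
    [1,[0.1,0,2.1],0],
    [1,[0.1,0,2.3],0],
    [1,[0.1,0,2.4],0],
    [1,[0.1,0,2.5],0],
    [1,[0.1,0,2.5],0]
  ]
}}

```text
clock: 10.82
eef_pos: [589.8, -88.6, 17.8]
tcp_rot: [-3.141, -0.001, -2.206]
contact_force: [0.8, 2.1, 2.4]
opening: 0.002
```

```bash
python3 look.py 4 | grep -v tumbler
python3 - <<'E'
import cv2
a=cv2.imread('pics/scene4.png')[160:340,160:460]; b=cv2.imread('pics/top4.png')[50:230,240:440]
cv2.imwrite('pics/crop4.png',cv2.resize(cv2.hconcat([a,b]),(800,288),interpolation=2))
E
```

```text
{'clock': 10.825, 'qpos': [-0.151, 0.581, 1.834, -0.001, 0.726, -2.656], 'eef_pos': [589.78, -88.558, 17.847], 'tcp_rot': [-3.141, -0.001, -2.206], 'contact_force': [0.82, 2.052, 2.369]}
wrist pedal_pad 0.48 [606.9 204.1] [481.2 -61.9  57. ]
wrist terminal 0.85 [604.1 205.8] [448.5 -12.7   0. ]
lid wrist 252 374 227 297
scene pedal_pad 0.71 [263.2 260.3] [600.4 -81.6  57. ]
scene pedal_pad 0.21 [329.2 186. ] [561.3 137.4  57. ]
scene lid_shell 0.7 [369.  222.9] [705.9  99.3 232. ]
scene lid_shell 0.47 [265.3 261.9] [643.6 -84.  232. ]
scene terminal 0.71 [331.9 259.5] [686.5  41.4   0. ]
lid scene 349 394 166 278
top pedal_pad 0.39 [390.8 224.5] [587.  -77.2  57. ]
top lid_shell 0.68 [314.3 123.6] [749.4  83.4 232. ]
top terminal 0.85 [358.5 286. ] [457.2  -9.    0. ]
lid top 275 352 80 163
```

View pics/crop4.png

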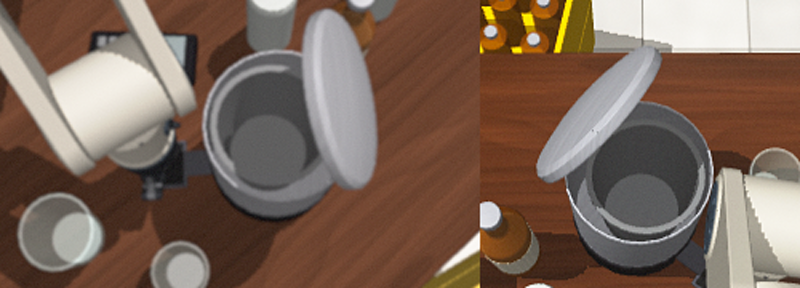

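The lid is wide open. I'll press gently to the stop and hold.

Emit:
{"name": "drive_tool", "arguments": {
  "moves": [
    [1,[0,0,0.1],0],
    [1,[0,0,0.2],0],
    [1,[0,0,0.25],0],
    [1,[0,0,0.3],0],
    [1,[0,0,0.3],0],
    [1,[0,0,0.3],0]
  ]
}}

```text
clock: 12.48
eef_pos: [590.0, -88.4, 15.5]
tcp_rot: [-3.141, -0.0, -2.206]
contact_force: [-1.1, 0.4, 8.8]
opening: -0.002
```

Emit:
{"name": "drive_tool", "arguments": {
  "moves": [
    [1,[0,0,0.05],0],
    [1,[0,0,0.05],0],
    [1,[0,0,0.05],0],
    [1,[0,0,0.05],0],
    [1,[0,0,0.05],0],
    [1,[0,0,0.05],0],
    [1,[0,0,0.05],0],
    [1,[0,0,0.05],0],
    [1,[0,0,0.05],0],
    [1,[0,0,0.05],0],
    [1,[0,0,0.05],0],
    [1,[0,0,0.05],0]
  ]
}}

```text
clock: 13.98
eef_pos: [590.0, -88.4, 15.5]
tcp_rot: [-3.141, -0.0, -2.206]
contact_force: [-0.8, 0.4, 8.5]
opening: 0.001
```

Emit:
{"name": "drive_tool", "arguments": {
  "moves": [
    [1,[0,0,0.05],0],
    [1,[0,0,0.05],0],
    [1,[0,0,0.05],0],
    [1,[0,0,0.05],0],
    [1,[0,0,0.05],0],
    [1,[0,0,0.05],0],
    [1,[0,0,0.05],0],
    [1,[0,0,0.05],0],
    [1,[0,0,0.05],0],
    [1,[0,0,0.05],0],
    [1,[0,0,0.05],0],
    [1,[0,0,0.05],0]
  ]
}}

```text
clock: 15.48
eef_pos: [590.0, -88.4, 15.5]
tcp_rot: [-3.141, -0.0, -2.206]
contact_force: [-1.4, -0.1, 9.0]
opening: 0.002
```

```bash
python3 look.py 5 | grep -v tumbler
python3 - <<'E'
import cv2
a=cv2.imread('pics/scene5.png')[160:340,160:460]; b=cv2.imread('pics/top5.png')[50:230,240:440]
cv2.imwrite('pics/crop5.png',cv2.resize(cv2.hconcat([a,b]),(800,288),interpolation=2))
E
```

```text
{'clock': 15.475, 'qpos': [-0.151, 0.585, 1.835, -0.001, 0.721, -2.656], 'eef_pos': [590.007, -88.39, 15.489], 'tcp_rot': [-3.141, -0.0, -2.206], 'contact_force': [-1.418, -0.111, 9.045]}
wrist terminal 0.76 [610.8 205.7] [447.3 -12.6   0. ]
scene pedal_pad 0.66 [264.4 262.6] [605.9 -82.7  57. ]
lid scene 357 396 165 279
top pedal_pad 0.57 [391.5 222.3] [591.8 -78.9  57. ]
top lid_shell 0.92 [313.1 124.9] [746.9  85.6 232. ]
top terminal 0.71 [313.2 120.2] [850.4  93.5   0. ]
top terminal 0.66 [357.9 287.1] [454.8  -7.7   0. ]
lid top 273 349 76 161
```

View pics/crop5.png

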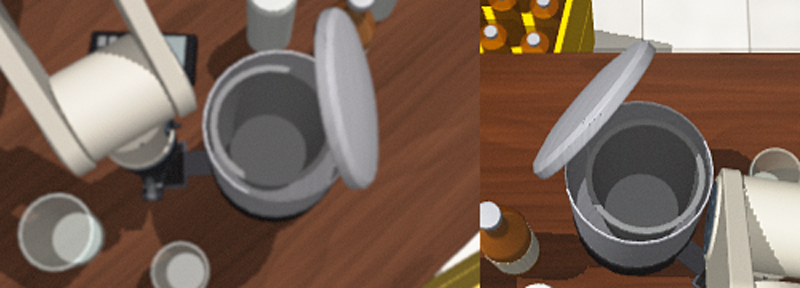

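Held over 3 s at the stop: z stayed at 15.5 mm and force at about 9 N. Now a slow rise.

Emit:
{"name": "drive_tool", "arguments": {
  "moves": [
    [1,[0,0,-0.1],0],
    [1,[0,0,-0.25],0],
    [1,[0,0,-0.4],0],
    [1,[0,0,-0.55],0],
    [1,[0.05,0,-0.7],0],
    [1,[0.05,0,-0.85],0],
    [1,[0.05,0,-1.0],0],
    [1,[0.05,0,-1.15],0],
    [1,[0.05,0,-1.3],0],
    [1,[0.05,0,-1.4],0],
    [1,[0.05,0,-1.5],0],
    [1,[0.05,0,-1.55],0]
  ]
}}

```text
clock: 17.88
eef_pos: [589.6, -88.8, 31.0]
tcp_rot: [-3.141, -0.0, -2.206]
contact_force: [-1.4, -1.3, 4.6]
opening: 0.001
```

```bash
python3 look.py 6 | grep -v tumbler
python3 - <<'E'
import cv2
a=cv2.imread('pics/scene6.png')[160:340,160:460]; b=cv2.imread('pics/top6.png')[50:230,240:440]
cv2.imwrite('pics/crop6.png',cv2.resize(cv2.hconcat([a,b]),(800,288),interpolation=2))
E
```

```text
{'clock': 17.875, 'qpos': [-0.152, 0.56, 1.831, -0.001, 0.749, -2.657], 'eef_pos': [589.576, -88.791, 31.008], 'tcp_rot': [-3.141, -0.0, -2.206], 'contact_force': [-1.422, -1.259, 4.558]}
wrist terminal 0.93 [583.7 198.3] [448.2 -13.1   0. ]
scene pedal_pad 0.68 [260.7 259.6] [595.7 -84.9  57. ]
scene lid_shell 0.81 [352.7 226.1] [691.8  73.3 232. ]
lid scene 311 391 172 281
top pedal_pad 0.52 [392.5 223.5] [589.1 -81.   57. ]
top lid_shell 0.6 [329.8 138. ] [721.3  54.9 232. ]
top terminal 0.74 [360.8 286.8] [455.4 -14.1   0. ]
lid top 283 374 93 178
```

View pics/crop6.png

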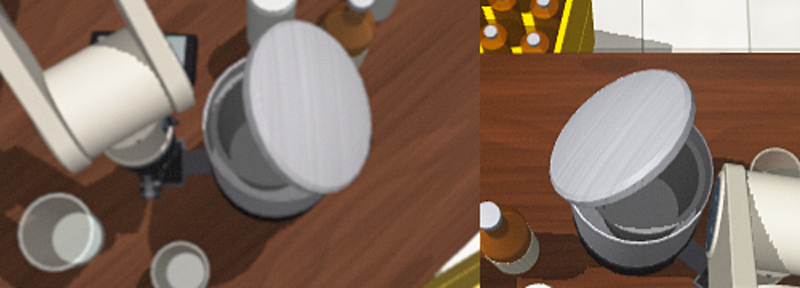

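Emit:
{"name": "drive_tool", "arguments": {
  "moves": [
    [1,[0,0,-0.1],0],
    [1,[0,0,-0.22],0],
    [1,[0,0,-0.34],0],
    [1,[0,0,-0.46],0],
    [1,[0,0,-0.58],0],
    [1,[0,0,-0.7],0],
    [1,[0,0,-0.82],0],
    [1,[0,0,-0.94],0],
    [1,[0,0,-1.06],0],
    [1,[0,0,-1.18],0],
    [1,[0,0,-1.3],0],
    [1,[0,0,-1.4],0]
  ]
}}

```text
clock: 20.27
eef_pos: [589.9, -88.6, 45.1]
tcp_rot: [-3.14, 0.0, -2.206]
contact_force: [1.2, 4.4, 4.7]
opening: 0.002
```

Emit:
{"name": "drive_tool", "arguments": {
  "moves": [
    [1,[-0.05,0,-0.1],0],
    [1,[-0.05,0,-0.2],0],
    [1,[-0.05,0,-0.3],0],
    [1,[-0.05,0,-0.4],0],
    [1,[-0.05,0,-0.5],0],
    [1,[-0.1,0,-0.6],0],
    [1,[-0.1,0,-0.7],0],
    [1,[-0.1,0,-0.8],0],
    [1,[-0.1,0,-0.88],0],
    [1,[-0.1,0,-0.96],0],
    [1,[-0.1,0,-1.03],0],
    [1,[-0.1,0,-1.1],0]
  ]
}}

```text
clock: 21.78
eef_pos: [590.8, -87.6, 56.3]
tcp_rot: [-3.14, 0.001, -2.207]
contact_force: [-0.1, 4.8, 4.0]
opening: -0.002
```

```bash
python3 look.py 7 | grep -v tumbler
python3 - <<'E'
import cv2
a=cv2.imread('pics/scene7.png')[160:340,160:460]; b=cv2.imread('pics/top7.png')[50:230,240:440]
cv2.imwrite('pics/crop7.png',cv2.resize(cv2.hconcat([a,b]),(800,288),interpolation=2))
E
```

```text
{'clock': 21.775, 'qpos': [-0.15, 0.523, 1.821, 0.0, 0.796, -2.656], 'eef_pos': [590.833, -87.552, 56.309], 'tcp_rot': [-3.14, 0.001, -2.207], 'contact_force': [-0.087, 4.756, 3.953]}
scene pedal_pad 0.82 [262.7 257.6] [595.  -78.9  57. ]
scene lid_shell 0.92 [336.3 237.8] [689.3  37.3 232. ]
scene terminal 0.36 [328.6 182.1] [537.5 158.2   0. ]
lid scene 285 386 186 286
top pedal_pad 0.49 [393.9 222.4] [591.5 -84.1  57. ]
top lid_shell 0.73 [338.  157.4] [684.2  40.2 232. ]
lid top 290 388 107 201
```

View pics/crop7.png

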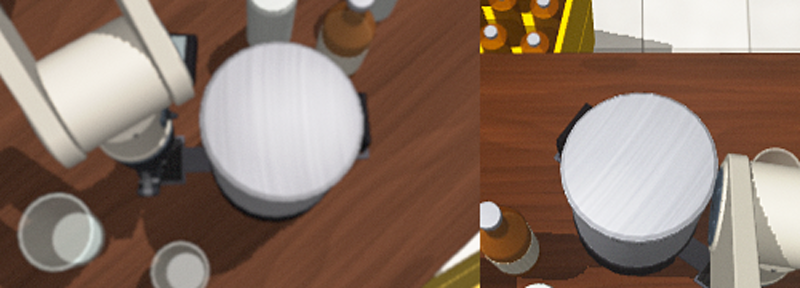

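Emit:
{"name": "drive_tool", "arguments": {
  "moves": [
    [1,[0,0,-0.05],0],
    [1,[0,0,-0.1],0],
    [1,[-0.05,0,-0.15],0],
    [1,[-0.05,0,-0.2],0],
    [1,[-0.05,0,-0.25],0],
    [1,[-0.05,0,-0.3],0],
    [1,[-0.05,0,-0.35],0],
    [1,[-0.05,0,-0.4],0],
    [1,[-0.05,0,-0.45],0],
    [1,[-0.05,0,-0.5],0],
    [1,[-0.05,0,-0.55],0],
    [1,[-0.05,0,-0.6],0]
  ]
}}

```text
clock: 24.18
eef_pos: [591.1, -87.1, 62.4]
tcp_rot: [-3.14, 0.001, -2.207]
contact_force: [-0.2, -0.5, -0.2]
opening: 0.0
```

Contact has gone to zero, so the pedal is fully up. I'll retreat straight up, slowly at first.

Emit:
{"name": "drive_tool", "arguments": {
  "moves": [
    [1,[0,0,-0.2],0],
    [1,[0,0,-0.6],0],
    [1,[0,0,-1.5],0],
    [1,[0,0,-3],0],
    [1,[0.5,0,-6],0],
    [1,[1,0,-10],0],
    [1,[1,0,-14],0],
    [1,[1,0,-18],0],
    [1,[1,0,-22],0],
    [1,[1,0,-25],0],
    [1,[1,0,-27],0],
    [1,[1,0,-27],0]
  ]
}}

```text
clock: 25.68
eef_pos: [585.4, -95.2, 334.9]
tcp_rot: [-3.136, 0.003, -2.207]
contact_force: [0.1, -1.2, 0.7]
opening: 0.003
```

```bash
python3 look.py 8
python3 - <<'E'
import cv2,numpy as np
a=cv2.imread('pics/scene8.png'); b=cv2.imread('pics/wrist8.png')
cv2.imwrite('pics/crop8.png',cv2.resize(cv2.hconcat([a,b]),(800,250),interpolation=3))
for c in ['scene','top']:
    x=cv2.imread(f'pics/{c}8.png').astype(int); y=cv2.imread(f'pics/{c}1.png').astype(int)
    d=np.abs(x-y).max(2)
    print(c,'lid region diff',d[185:295,285:390].mean() if c=='scene' else d[105:215,290:390].mean())
E
```

```text
{'clock': 25.675, 'qpos': [-0.164, 0.219, 1.584, 0.0, 1.332, -2.67], 'eef_pos': [585.365, -95.25, 334.944], 'tcp_rot': [-3.136, 0.003, -2.207], 'contact_force': [0.11, -1.187, 0.719]}
wrist pedal_pad 0.93 [315.3 176.4] [599.8 -76.6  57. ]
wrist lid_shell 0.59 [315.9 353.7] [682.5  37.5 232. ]
wrist tumbler 0.83 [223.6 177.2] [ 727.7 -151.8    0. ]
wrist tumbler 0.74 [253.7  77. ] [ 592.3 -237.8    0. ]
wrist terminal 0.84 [418.4 142.5] [447.9 -14.2   0. ]
lid wrist 261 369 288 358
scene pedal_pad 0.9 [262.6 260.6] [600. -83.  57.]
scene lid_shell 0.88 [337.2 238.2] [690.9  38.1 232. ]
scene tumbler 0.95 [205.8 308.9] [ 592.8 -246.6    0. ]
scene tumbler 0.63 [274.  329.8] [ 724.2 -156.5    0. ]
scene terminal 0.75 [245.9 197.1] [439.8 -19.4  -0. ]
lid scene 284 386 187 286
top pedal_pad 0.64 [389.9 221.5] [593.5 -75.5  57. ]
top lid_shell 0.78 [337.3 156.8] [685.3  41.5 232. ]
top tumbler 0.84 [417.8 168.4] [ 728.8 -154.     0. ]
top terminal 0.75 [357.9 286. ] [457.2  -7.7   0. ]
lid top 324 398 254 327
scene lid region diff 2.2644155844155844
top lid region diff 2.780181818181818
```

View pics/crop8.png

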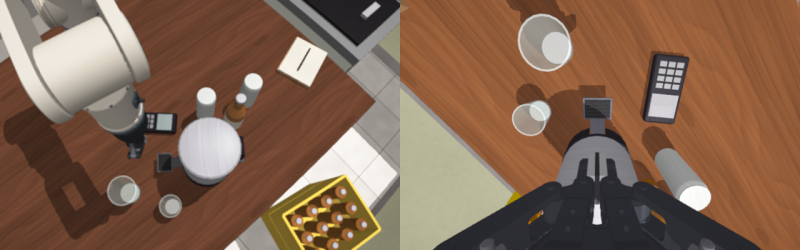

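The lid is shut, the pedal is up, and everything looks as it did before the press. I'm handing in.

```bash
python3 -c "
from rig import r
print(r.sign_off())"
```

```text
the job is handed in; nothing more can be done
None
```

I pressed the pedal to its stop with the shut fingers and held the lid fully open for about 3 s. I then let the pedal rise slowly over about 8.7 s, backed the arm straight up and handed in at about 26 s of the 58 s allowed. `sign_off` gives no verdict, so this rests on my own checks.

- **Hold:** the finger stayed at 15.5 mm above the counter with about 9 N of contact. The pictures during the hold show the lid wide open.
- **Release:** the finger rose at no more than about 12 mm/s, against the 70 mm/s slam limit. It was still in contact at 56 mm with the lid all but shut, and contact fell to zero by 62 mm.
- **Final check:** the lid and bin region in the scene and top pictures matches the pictures from before pressing (mean difference 2–3 grey levels). The small tumbler and terminal were found within the detectors' scatter of about 10 mm. I checked the bottle and can only by eye in the pictures.
- **Disagreements:** the pad position varied by up to about 10 mm between cameras, so I settled the press point from the pad's edge in the wrist picture. In the last top picture the lid outline was wrong: it covered the terminal. The lid point in the same picture was right.
- **Sideways force:** it reached about 5 N while pressing and releasing. No bin shift showed in the pictures.

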